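# Clamp a drilling sandwich in the cam vice and hold it

## Robot

A 6-joint arm with a two-finger parallel gripper is mounted at the origin on a cart in front of the work surface, level with it; the furniture and walls round the work are solid. World frame = base frame: x ahead of the robot, y to its left, z up, the work surface at z = 0. Lengths are in m, angles in rad, forces in N, time in s.
With the tool pointing down it reaches from about 0.35 to 0.975 m from the base axis. Payload 4.9 kg.
Tool frame: the origin (TCP) lies at the very end of the fingers, on their centre line; the grasp point (between the pads) lies ctrl.grip_point_offset behind it (ctrl.grip_point_offset is the distance from the TCP to the grasp point, in m); z points along the fingers, y is the line along which they close (so a half turn about z gives the same grasp; the last joint's range is limited). The gripper opens to 85 mm and grips with 20 to 120 N. Pads are 22 mm wide; open, the fingers measure 114 mm over their backs; the gripper's body (76 mm by 85 mm) begins 54 mm behind the grasp point. The pads swing forward as they close: fully open they stand 13 mm farther back than shut.
Start: joints at [-1.439, 0.053, 1.613, -0, 1.476, -0.119], TCP at [0.155, -0.605, 0.231] pointing down, gripper open.
Joint ranges: [-3.01, 3.01], [-1.01, 2.22], [0.06, 2.58], [-1.02, 4.17], [0.09, 2.62], [-3.14, 3.14]. Speed limits (rad/s): [2.57, 2.57, 3.14, 3.14, 3.14, 3.14].

## Interface

Orientations are given as a rotation vector (axis times angle).
In Python, from station import ctrl gives the robot as it stands. The module is installed in compiled form; this text tells all that it offers.
- The arm moves only by the tool drive_tool, never from a script. Its argument "steps" is a list of rows, each an object with "translation": the shift along the tool's x, y, z normalised to -1 to 1, where 1 is 4 cm, a list of three; "angular": the turn, a rotation vector about the tool's x, y, z normalised to -1 to 1, where 1 is 8 degrees, a list of three; "gripper": the opening, from 0 (shut) to 1 (fully open). In form: [{"translation": [dx, dy, dz], "angular": [wx, wy, wz], "gripper": gripper}, ...]. A call has 1 to 8 rows; each row shifts and turns the commanded pose from where the row before left it, along the tool's axes as they then stand; what a row does not reach is not made up. A row lasts 1/8 s, in which the tool goes at most 62.5 mm and 10.7 degrees, less where a joint would pass 70% of its speed; a pose out of reach is approached as far as the arm can. A call with a number of a shift or a turn outside -1 to 1 is refused whole. A call with a gripper value outside its range is refused whole. The fingers move at their own pace and stop on an object; "force" is the grip in N (left out, the last holds). Time passes only in rows, so rows that do not move let the fingers close. It gives the time, the measured TCP pose, the force, the opening and the grip force at its end, in the units of the state.
- ctrl.get_obs(): the state, without advancing time (a new reading comes with each control period).
- ctrl.get_image(name): name is "scene" or "top" or "wrist"; returns a dict with "color" (480x640x3 uint8, red, green, blue), "depth" (480x640 float32, m along the optical axis (not along the pixel's ray), 0 where there is no reading), "fx", "fy", "cx", "cy" (pixels), "k1" (the pictures are not rectified: a ray, as slopes to the right and down, at radius r is drawn at 1 + k1 r^2 times it, then the intrinsics apply), "R" (3x3) and "t" (3): a world point X has camera coordinates R X + t. Camera axes: x right, y down, z forward; pixel columns grow to the right and rows downward; lengths in m; the calibration is good to about 2 mm. A picture is of the moment at which its call begins.
- ctrl.finish_job(): hands the job in; it is judged then, once.
The state is a dict: "t": time; "q": joint angles; "dq": joint speeds; "effort": joint torques, N m; "tool_pos": TCP position; "tool_rot": TCP orientation; "contact_force": force on the tool from outside, world axes, zero at the start; "wrist_torque": the same for the moment, N m; "opening": finger opening in m; "grip_force": force on a finger pad.
Only numpy, scipy, OpenCV 4.12 (cv2) and the standard library are available. Lean on these libraries where they do the work, as an engineer would, in place of code of your own. Each camera call takes 0.05 s, during which the arm holds its last target. There are 200 camera calls.

## Task

Make up the sandwich for drilling in the little cam vice: lay the copper disc flat and centred on the tan backing disc that already lies between the jaws, then lay the other tan backing disc flat and centred on the copper, with the lever still at rest. Then take the lever by its red grip and swing it round until it stands in line with the vice, pointing straight away from the jaws, which is the cam's highest point (beyond it the clamp slackens again), so that the jaw presses the whole stack into the V. Finish while still holding the red grip there, because the lever springs open when let go, and leave the caliper, the marker and the slide box alone.

Things in the scene. Friction and masses are not known exactly. Their poses are not given: they have to be found in the camera images.
- cam_vice: small grey and steel cam vice, fixed down, 62 mm wide (106 mm over the bolt ears), 166 mm long, bright flat bed 20 mm above the worktop. Origin on its underside, below the centre of a disc seated in the V. Long axis y: fixed V jaw at +y, sprung pad and moving jaw, cam and lever at -y; jaws up to 48 mm wide, tops 30 mm above the bed. Toward +x and -x the discs' sides are open for fingers. z up
- disc_seat (a point): point on the bed (20 mm above the worktop) at the centre of a 50 mm disc that is pressed fully into the V; the open jaw leaves 6 mm of play toward -y
- lower_backing: tan laminate disc, 50 mm diameter, 10 mm thick, 30 g, with a dark dot at its centre, loose, already lying on the bed between the jaws. Origin at the centre of its underside, z up through it
- copper_blank: copper disc, 50 mm diameter, 10 mm thick, about 175 g, lying flat on the worktop. Origin at the centre of its underside, z up through it
- upper_backing: second tan laminate disc, same as the first (50 mm diameter, 10 mm thick, 30 g), lying flat on the worktop. Origin at the centre of its underside, z up through it
- cam_lever (a joint): angle of the lever about its upright pivot: 0 = at rest, pointing to the vice's -x; grows counter-clockwise seen from above; 1.57 = in line with the vice, pointing to its -y, highest lift; stop at 2.0, slacker again. The jaw moves 8 mm x sin(angle), meets the discs at about 0.85, presses with about 20 N at the top. A spring turns the lever back to rest: 4 N at the grip at 1.57, 1.5 N at rest
- cam_pivot (a point): point on the lever's upright pivot axis, at mid-thickness of the lever arm, 44 mm above the worktop; fixed to the vice, 75 mm toward the vice's -y from its origin
- lever_grip: upright round red grip on the lever's end, 22 mm diameter, 45 mm tall, from 51 to 96 mm above the worktop, its axis 105 mm from the pivot axis; it turns freely about its own axis, so the hand need not turn with the lever. The top of the lever arm below it is 48 mm above the worktop. Origin at the centre of its underside
- grip_mid (a point): middle of the red grip, on its axis, 75 mm above the worktop
- jaw_pad: sprung steel pad on the face of the moving jaw, 32 mm wide, 30 mm tall, that presses the edges of the discs; its origin is only a reference point, under the middle of the vice
- caliper: digital caliper, 220 mm long, lying on the worktop near its front edge; to be left alone. Origin at the centre of its underside
- marker: white and black marker pen, 122 mm long, lying on the worktop to the right; to be left alone. Origin at the centre of its underside
- slide_box: blue box 33 x 84 x 32 mm on the worktop to the left; to be left alone. Origin at the centre of its underside
Mind the look-alikes: they are no part of the job. Several things look just like the copper_blank: the one meant starts farthest from the robot's base.

How it is judged:
On the way, in this order (a step that is already met when the one before it is completed fails the run):
1. the copper disc lies flat and centred on the lower backing disc, let go, with the lever still at rest (horizontal distance between copper_blank and lower_backing below 0.005 m and horizontal distance between lower_backing and disc_seat below 0.008 m and z of copper_blank in the frame of lower_backing between 0.0085 and 0.0115 m and angle between copper_blank's own z axis and vertical below 0.06 rad and contact force between the fingers and copper_blank below 0.2 N and value of joint cam_lever below 0.2 rad), for 0.2 s.
2. the second backing disc lies flat and centred on the copper, let go, with the lever still at rest (horizontal distance between upper_backing and copper_blank below 0.005 m and horizontal distance between copper_blank and lower_backing below 0.005 m and z of upper_backing in the frame of copper_blank between 0.0085 and 0.0115 m and angle between upper_backing's own z axis and vertical below 0.06 rad and contact force between the fingers and upper_backing below 0.2 N and value of joint cam_lever below 0.2 rad), for 0.2 s.
At the end, for the whole second after the job is handed in: The fingers hold the red grip (over 1 N) with the lever still, at 1.57 rad within 0.15; the discs lie flat as tan, copper, tan on the bed (10 mm apart within 1.5 mm, tilt under 0.06 rad), each within 3 mm of the seat's centre and pressed by the jaw pad with over 1 N (value of joint cam_lever between 1.42 and 1.72 rad and velocity of joint cam_lever between -0.15 and 0.15 rad/s and contact force between the fingers and lever_grip above 1 N and contact force between jaw_pad and lower_backing above 1 N and contact force between jaw_pad and copper_blank above 1 N and contact force between jaw_pad and upper_backing above 1 N and horizontal distance between each of lower_backing, copper_blank, upper_backing and disc_seat below 0.003 m and z of lower_backing in the frame of disc_seat below 0.002 m and z of copper_blank in the frame of lower_backing between 0.0085 and 0.0115 m and z of upper_backing in the frame of copper_blank between 0.0085 and 0.0115 m and angle between each of upper_backing, copper_blank, lower_backing's own z axis and vertical below 0.06 rad); the arm keeps its last pose, push and grip.
It fails at once if the caliper is disturbed (moved over 15 mm) (distance of caliper from where it was at the start of the episode above 0.015 m).
It fails at once if the marker is disturbed (moved over 15 mm) (distance of marker from where it was at the start of the episode above 0.015 m).
It fails at once if the slide box is disturbed (moved over 15 mm) (distance of slide_box from where it was at the start of the episode above 0.015 m).
It also fails if it takes over 67 s, if anything falls off the work surface, if the arm or the gripper's body presses on something with over 40 N, if the wrist force passes 120 N, or if a joint passes its speed limit or range.

## Working session

There is one attempt and no reset: what is moved stays moved. The work goes in short steps, Python scripts to look and compute and a tool call to move; the robot and the scene stay as the last step left them, time stands still between calls to the robot, and variables do not carry over. Pictures are saved under pics/ and viewed, at most 10 in all, crops included, and the job is handed in when it is done.

Besides the shell and the picture viewer there is one more tool, called after "Call:" as name(argument=value, ...), one argument or row to a line, values as JSON. drive_tool: Moves the arm, as the interface text tells. Its arguments: {"type":"object","properties":{"steps":{"type":"array"},"force":{"type":"number"}},"required":["steps"]}

```bash
mkdir -p pics; cat > h.py <<'E'
import numpy as np, cv2
from station import ctrl
def grab(n,save=None):
    im=ctrl.get_image(n)
    if save: cv2.imwrite(f'pics/{save}.png',im['color'][:,:,::-1])
    return im
def ray(im,u,v):
    K=np.array([[im['fx'],0,im['cx']],[0,im['fy'],im['cy']],[0,0,1.]])
    xd=np.array([(u-im['cx'])/im['fx'],(v-im['cy'])/im['fy']]); x=xd.copy()
    for _ in range(30): x=xd/(1+im['k1']*(x@x))
    R=np.array(im['R']);t=np.array(im['t'])
    return -R.T@t, R.T@np.array([x[0],x[1],1.])
def onz(im,u,v,z):
    o,d=ray(im,u,v); return o+d*(z-o[2])/d[2]
def depthz(im,u,v):
    o,d=ray(im,u,v); return o+d*im['depth'][int(round(v)),int(round(u))]
def proj(im,X):
    c=np.array(im['R'])@np.array(X)+np.array(im['t']); x=c[:2]/c[2]; x=x*(1+im['k1']*(x@x))
    return np.array([im['fx']*x[0]+im['cx'],im['fy']*x[1]+im['cy']])
E
python3 - <<'E'
from h import *
for n in ('top','scene'):
    im=grab(n,n+'0'); o,d=ray(im,320,240); print(n,o,d,im['fx'],im['k1'])
o=ctrl.get_obs(); print(o, ctrl.grip_point_offset)
E
```

```text
top [ 0.42978973 -0.06084611  1.23555703] [ 0.05278982  0.00354621 -0.99861608] 442.90216487768544 0.02881676390134741
scene [ 0.87434089 -0.65102472  1.29056812] [-0.29445755  0.41916034 -0.85894777] 550.8943487381857 -0.04660816552384613
{'t': 0.1, 'q': array([-1.43899938e+00,  5.33302057e-02,  1.61417108e+00,  1.21573390e-05,
        1.47599677e+00, -1.18957398e-01]), 'dq': array([ 0.00091311, -0.00303971, -0.00320778, -0.0015077 ,  0.00051941,
        0.00068988]), 'effort': array([ 3.14740328e-04, -3.94905996e+01, -3.71364605e+01, -1.09982554e-04,
        3.90616202e-03,  1.53456153e-05]), 'tool_pos': array([ 0.15503848, -0.6048782 ,  0.23015296]), 'tool_rot': array([-3.11504270e+00, -3.92612788e-01,  2.05238067e-07]), 'contact_force': array([ 0.77047522,  0.47173983, -0.0127754 ]), 'wrist_torque': array([-0.01293359, -0.01022767,  0.02328142]), 'grip_force': 0.0, 'opening': 0.08522548671740958} 0.0187
```

View pics/top0.png

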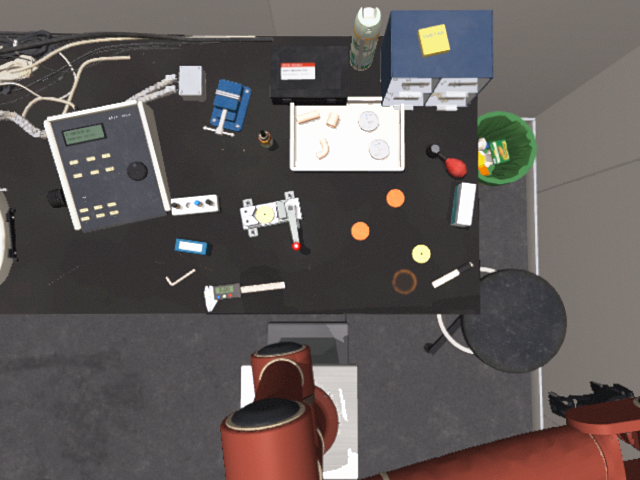

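View pics/scene0.png

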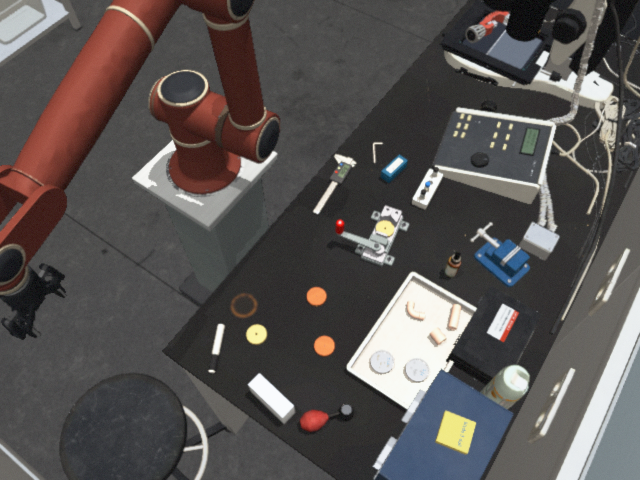

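The top view (up = +x, left = +y) shows the vice at about (270,213), with the lower tan disc at (265,214) and the red grip at (296,245). The copper discs are at (396,198) and (360,231), and the loose tan disc is at (421,254). The far copper is the one at (396,198). The scene view shows copper at (325,346) and (316,296), tan at (257,334) and (385,229), and the grip at (340,227).

```bash
cat >> h.py <<'E'
def blobs(im,lo,hi,z,amin=60):
    hsv=cv2.cvtColor(im['color'],cv2.COLOR_RGB2HSV); m=cv2.inRange(hsv,np.array(lo),np.array(hi))
    m=cv2.morphologyEx(m,cv2.MORPH_CLOSE,np.ones((3,3)))
    out=[]
    for c in cv2.findContours(m,cv2.RETR_EXTERNAL,cv2.CHAIN_APPROX_NONE)[0]:
        if cv2.contourArea(c)<amin: continue
        h=c[:,0].astype(float)
        P=np.array([onz(im,u,v,z)[:2] for u,v in h]).astype(np.float32)
        (x,y),r=cv2.minEnclosingCircle(P)
        M=P.mean(0); a=cv2.fitEllipse(P)
        uv=h.mean(0)
        out.append((uv.round(1),M.round(4),np.round(a[0],4),np.round(a[1],4)))
    return out
E
python3 - <<'E'
from h import *
for n in ('top','scene'):
    im=grab(n)
    print(n)
    for nm,lo,hi,z in (('cu',(5,150,100),(14,255,255),.01),('tan',(15,40,120),(32,255,255),.01),('tan30',(15,40,120),(32,255,255),.03),('red',(0,190,120),(4,255,255),.096)):
        for b in blobs(im,lo,hi,z,25):
            if abs(b[1][1])<.6 and .3<b[1][0]<.9: print(nm,*b)
    for u,v in ([(265,214),(291,208),(396,198),(421,254),(296,245)] if n=='top' else [(385,229),(325,346),(257,334),(340,224)]):
        print(u,v,im['color'][v,u],depthz(im,u,v).round(4))
t=grab('top'); s=grab('scene')
a=cv2.resize(t['color'][180:260,225:325],(800,640))[:600]
b=cv2.resize(s['color'][190:290,320:440],(720,600))
cv2.imwrite('pics/ct.png',a[:,:,::-1]); cv2.imwrite('pics/cs.png',b[:,:,::-1])
E
```

```text
top
cu [359.8 230.7] [ 0.5206 -0.1668] [ 0.5207 -0.167 ] [0.0496 0.05  ]
cu [394.7 197.8] [ 0.6124 -0.2644] [ 0.6122 -0.2643] [0.0494 0.0505]
tan [420.6 253.5] [ 0.4577 -0.3346] [ 0.4578 -0.3351] [0.0505 0.0507]
tan [359.5 230.9] [ 0.5201 -0.1661] [ 0.5206 -0.1662] [0.0422 0.0426]
tan [263.8 214.9] [0.564  0.0997] [0.5655 0.0991] [0.0426 0.0525]
tan [392.4 199.4] [ 0.6082 -0.2579] [ 0.6114 -0.2548] [0.0211 0.0485]
tan [ 94.4 171.9] [0.6826 0.5686] [0.6825 0.5692] [0.0109 0.0245]
tan [109.6 168.8] [0.6914 0.5274] [0.6914 0.5276] [0.0105 0.0264]
tan [ 90.7 158.4] [0.7203 0.5797] [0.7202 0.5798] [0.0109 0.0274]
tan [105.8 155.3] [0.7293 0.5387] [0.7292 0.5386] [0.0117 0.0255]
tan [482.  163.6] [ 0.7086 -0.5076] [ 0.7048 -0.5086] [0.025 0.072]
tan [503.2 150.3] [ 0.7456 -0.5669] [ 0.7449 -0.5659] [0.0222 0.0484]
tan30 [420.6 253.5] [ 0.4573 -0.3302] [ 0.4573 -0.3306] [0.0496 0.0499]
tan30 [359.5 230.9] [ 0.5187 -0.1644] [ 0.5191 -0.1645] [0.0415 0.0419]
tan30 [263.8 214.9] [0.5619 0.0971] [0.5633 0.0964] [0.0419 0.0517]
tan30 [392.4 199.4] [ 0.6052 -0.2547] [ 0.6085 -0.2516] [0.0207 0.04
[... 822 characters left out ...]
687] [ 0.522  -0.1685] [0.0486 0.0512]
tan [256.2 333.8] [ 0.459  -0.3362] [ 0.4587 -0.3362] [0.0499 0.0518]
tan [385.1 227.4] [0.5594 0.1086] [0.5593 0.1097] [0.0455 0.0534]
tan [464.3 130.3] [0.5774 0.5509] [0.5778 0.5509] [0.0113 0.0666]
tan30 [256.2 333.8] [ 0.4654 -0.3412] [ 0.4652 -0.3411] [0.0491 0.051 ]
tan30 [385.1 227.4] [0.5644 0.0968] [0.5642 0.0978] [0.0448 0.0526]
tan30 [464.3 130.3] [0.5821 0.5322] [0.5824 0.5322] [0.0111 0.0655]
red [339.5 223.1] [0.4774 0.0019] [0.4776 0.0014] [0.0189 0.0226]
385 229 [229 214 134] [0.5667 0.0926 0.0291]
325 346 [247 158  97] [ 0.6166 -0.2665  0.0107]
257 334 [228 216 135] [ 0.4635 -0.3376  0.0176]
340 224 [249  69  64] [0.4792 0.0016 0.0939]
```

View pics/ct.png

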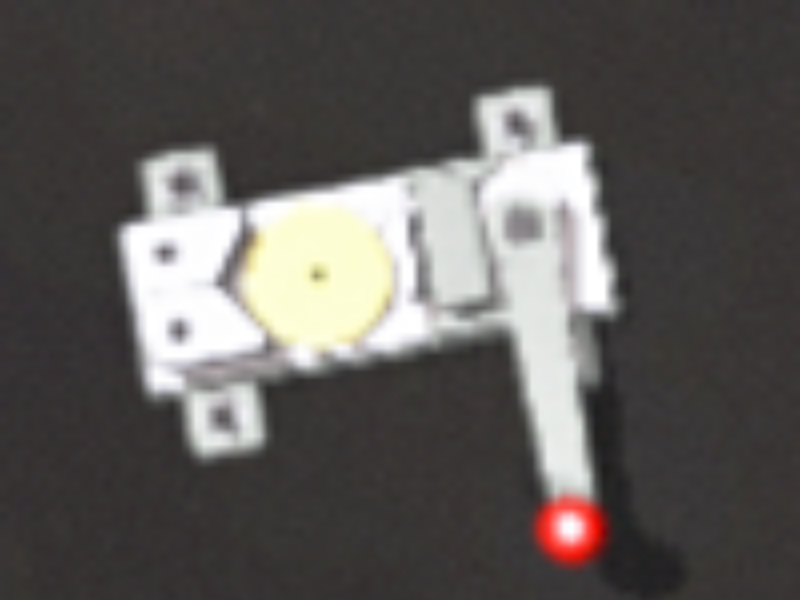

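The crop shows the dark dot of the lower disc at crop (318,272), which is top px (264.7,214.0). The pivot bolt is at (290.4,207.8) and the red grip centre is near (296,246), with the V jaw on the left.

```bash
cat >> h.py <<'E'
from scipy.spatial.transform import Rotation as Ro
def plan(xyz,yaw,n,g):
    o=ctrl.get_obs(); R=Ro.from_rotvec(o['tool_rot']); T=Ro.from_euler('z',yaw)*Ro.from_rotvec([np.pi,0,0])
    w=(R.inv()*T).as_rotvec(); d=(np.array(xyz)-o['tool_pos'])/n
    print('t',round(o['t'],2),'pos',o['tool_pos'].round(4),'rotvec err deg',np.degrees(w).round(2))
    for i in range(n):
        tr=(R.inv().apply(d)/.04).round(2); a=(np.degrees(w)/n/8).round(2)
        if i==0 or np.abs(a).max()>.0: print(i,tr.tolist(),a.tolist())
        R=R*Ro.from_rotvec(w/n)
    print('last',tr.tolist())
E
python3 - <<'E'
from h import *
t=grab('top'); s=grab('scene')
def dot(im,u,v,r=4):
    g=im['color'].astype(float).sum(2); ys,xs=np.mgrid[v-r:v+r+1,u-r:u+r+1]; p=g[v-r:v+r+1,u-r:u+r+1]
    w=np.clip(np.percentile(p,60)-60-p,0,None); return (w*xs).sum()/w.sum(),(w*ys).sum()/w.sum()
for im,u,v,z in ((t,265,214,.03),(s,385,229,.03),(t,421,254,.01),(s,257,334,.01)):
    c=dot(im,u,v); print(np.round(c,2),onz(im,*c,z).round(4))
pv=onz(t,290.4,207.8,.05)[:2]; gr=np.array([.4748,.0055]); d=pv-gr; print(pv,np.hypot(*d),np.arctan2(d[1],d[0]))
plan((.613,-.2655,.12),1.736,16,1)
E
```

```text
[264.29 213.8 ] [0.565  0.0958 0.03  ]
[384.76 227.8 ] [0.5644 0.095  0.03  ]
[421.11 253.33] [ 0.4581 -0.336   0.01  ]
[255.82 333.49] [ 0.4578 -0.3363  0.01  ]
[0.57909545 0.02313597] 0.10577602813334193 0.16751162202102657
t 0.4 pos [ 0.1551 -0.6053  0.2311] rotvec err deg [-1.00e-02 -1.00e-02 -8.51e+01]
0 [0.82, -0.34, 0.17] [-0.0, -0.0, -0.66]
1 [0.85, -0.26, 0.17] [-0.0, -0.0, -0.66]
2 [0.87, -0.18, 0.17] [-0.0, -0.0, -0.66]
3 [0.89, -0.1, 0.17] [-0.0, -0.0, -0.66]
4 [0.89, -0.01, 0.17] [-0.0, -0.0, -0.66]
5 [0.89, 0.07, 0.17] [-0.0, -0.0, -0.66]
6 [0.88, 0.15, 0.17] [-0.0, -0.0, -0.66]
7 [0.86, 0.23, 0.17] [-0.0, -0.0, -0.66]
8 [0.84, 0.31, 0.17] [-0.0, -0.0, -0.66]
9 [0.8, 0.39, 0.17] [-0.0, -0.0, -0.66]
10 [0.76, 0.46, 0.17] [-0.0, -0.0, -0.66]
11 [0.72, 0.53, 0.17] [-0.0, -0.0, -0.66]
12 [0.67, 0.59, 0.17] [-0.0, -0.0, -0.66]
13 [0.61, 0.65, 0.17] [-0.0, -0.0, -0.66]
14 [0.55, 0.7, 0.17] [-0.0, -0.0, -0.66]
15 [0.48, 0.75, 0.17] [-0.0, -0.0, -0.66]
last [0.48, 0.75, 0.17]
```

View pics/cs.png

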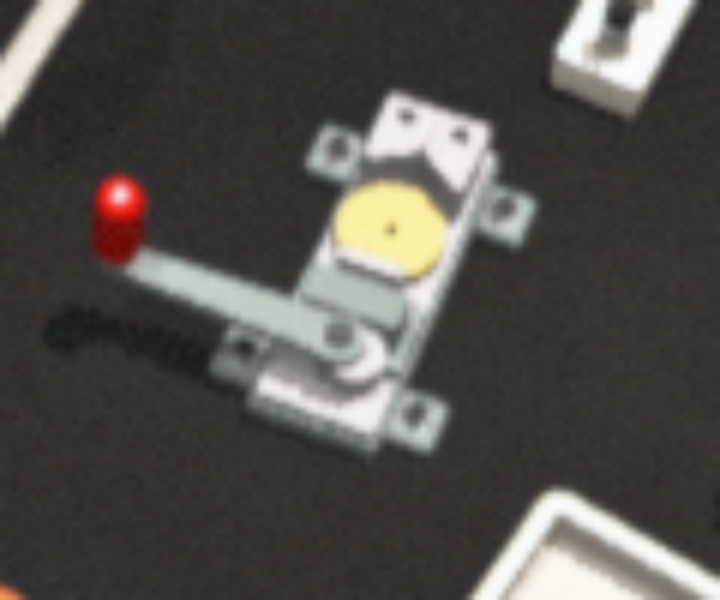

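The scene crop agrees: the dot is at crop (391,229), which is scene px (385.2,228.2), and the grip and pivot are where expected. Pivot to grip measures 106 mm against 105 mm given. Moving to above the far copper.

Call:
drive_tool(
  steps=[
    {"translation":[0.82,-0.34,0.17],"angular":[0,0,-0.66],"gripper":1},
    {"translation":[0.85,-0.26,0.17],"angular":[0,0,-0.66],"gripper":1},
    {"translation":[0.87,-0.18,0.17],"angular":[0,0,-0.66],"gripper":1},
    {"translation":[0.89,-0.1,0.17],"angular":[0,0,-0.66],"gripper":1},
    {"translation":[0.89,-0.01,0.17],"angular":[0,0,-0.66],"gripper":1},
    {"translation":[0.89,0.07,0.17],"angular":[0,0,-0.66],"gripper":1},
    {"translation":[0.88,0.15,0.17],"angular":[0,0,-0.66],"gripper":1},
    {"translation":[0.86,0.23,0.17],"angular":[0,0,-0.66],"gripper":1},
  ],
  force=30,
)

```text
t: 1.4
tool_pos: [0.3852, -0.4352, 0.1768]
tool_rot: [2.763, 1.494, 0.0]
contact_force: [-0.9, 0.3, -0.3]
opening: 0.0856
grip_force: 0.0
```

Call:
drive_tool(
  steps=[
    {"translation":[0.84,0.31,0.17],"angular":[0,0,-0.66],"gripper":1},
    {"translation":[0.8,0.39,0.17],"angular":[0,0,-0.66],"gripper":1},
    {"translation":[0.76,0.46,0.17],"angular":[0,0,-0.66],"gripper":1},
    {"translation":[0.72,0.53,0.17],"angular":[0,0,-0.66],"gripper":1},
    {"translation":[0.67,0.59,0.17],"angular":[0,0,-0.66],"gripper":1},
    {"translation":[0.61,0.65,0.17],"angular":[0,0,-0.66],"gripper":1},
    {"translation":[0.55,0.7,0.17],"angular":[0,0,-0.66],"gripper":1},
    {"translation":[0.48,0.75,0.17],"angular":[0,0,-0.66],"gripper":1},
  ],
)

```text
t: 2.4
tool_pos: [0.6155, -0.2667, 0.1223]
tool_rot: [2.04, 2.389, -0.0]
contact_force: [-0.0, -0.4, 1.3]
opening: 0.0854
grip_force: 0.0
```

```bash
python3 - <<'E'
from h import *
im=grab('wrist','w1')
print(ray(im,320,240))
for b in blobs(im,(5,150,100),(14,255,255),.01,200): print(*b)
plan((.613,-.2655,.06),1.7375,2,1)
E
```

```text
(array([ 0.60377574, -0.18877418,  0.26510582]), array([ 0.03578656, -0.29746736, -0.95416914]))
t 2.45 pos [ 0.6178 -0.2637  0.1213] rotvec err deg [ 0.11 -0.12 -0.26]
0 [-0.01, -0.06, 0.77] [0.01, -0.01, -0.02]
1 [-0.01, -0.06, 0.77] [0.01, -0.01, -0.02]
last [-0.01, -0.06, 0.77]
```

View pics/w1.png

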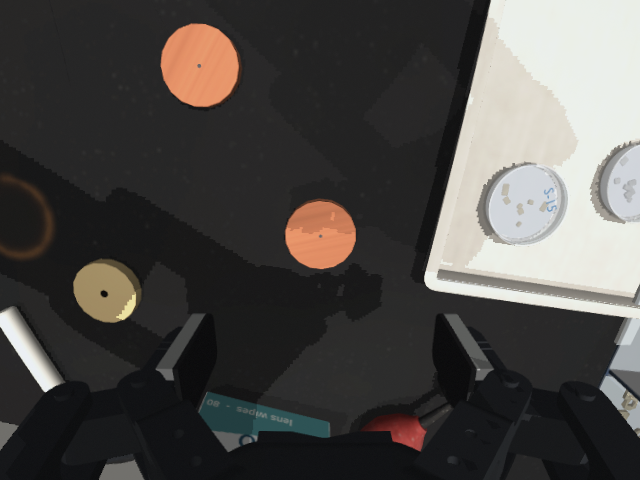

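The wrist view shows the target copper ahead of the fingers with its dot at (320,236). The tray corner is at (430,285), fairly near the right finger, so I'll use a narrower opening.

```bash
python3 - <<'E'
from h import *
im=grab('wrist')
g=im['color'].astype(int); print(g[225,320],g[236,320])
p=onz(im,320.5,236.3,.01); print('wrist dot',p)
for uv in ((430,287),(425,290),(640,318)): print('tray',onz(im,*uv,.0), depthz(im,*[min(a,639) for a in uv]))
plan((p[0]*.5+.3065,p[1]*.5-.1327,.06),1.7375,2,1)
E
```

```text
[200 124  88] [230 147 105]
wrist dot [ 0.6156635  -0.26193316  0.01      ]
tray [ 0.70478548 -0.29124924  0.        ] [ 0.69560999 -0.2815355   0.02442204]
tray [ 0.70159372 -0.29428665  0.        ] [ 0.69306077 -0.28468333  0.02346623]
tray [ 0.89014278 -0.29183819  0.        ] [ 0.86470992 -0.28283251  0.02279765]
t 2.5 pos [ 0.6161 -0.265   0.1215] rotvec err deg [-0.02 -0.08 -0.47]
0 [0.02, -0.02, 0.77] [-0.0, -0.01, -0.03]
1 [0.02, -0.02, 0.77] [-0.0, -0.01, -0.03]
last [0.02, -0.02, 0.77]
```

Call:
drive_tool(
  steps=[
    {"translation":[0.02,-0.02,0.77],"angular":[0,0,-0.03],"gripper":0.8},
    {"translation":[0.02,-0.02,0.77],"angular":[0,0,-0.03],"gripper":0.8},
    {"translation":[0,0,0],"angular":[0,0,0],"gripper":0.8},
  ],
)

```text
t: 2.88
tool_pos: [0.61, -0.2654, 0.0576]
tool_rot: [-2.031, -2.389, 0.002]
contact_force: [0.4, 0.1, -0.3]
opening: 0.0682
grip_force: 0.0
```

```bash
python3 - <<'E'
from h import *
im=grab('wrist','w2')
hsv=cv2.cvtColor(im['color'],cv2.COLOR_RGB2HSV); print(hsv[240,320])
for b in blobs(im,(5,90,60),(16,255,255),.01,400): print(*b)
o=ctrl.get_obs(); print(o['opening'])
for _ in range(3): plan((.614,-.264,.003),1.7375,2,1); grab('wrist')
E
```

```text
[ 10 141 203]
[329.  270.8] [ 0.6127 -0.2636] [ 0.6128 -0.264 ] [0.0493 0.0515]
[171.8  51.7] [ 0.5219 -0.1672] [ 0.522  -0.1677] [0.0483 0.0518]
0.06848235281058077
t 2.92 pos [ 0.6115 -0.2661  0.0599] rotvec err deg [-0.13 -0.09 -0.28]
0 [0.02, 0.04, 0.71] [-0.01, -0.01, -0.02]
1 [0.02, 0.04, 0.71] [-0.01, -0.01, -0.02]
last [0.02, 0.04, 0.71]
t 2.98 pos [ 0.6127 -0.2667  0.0617] rotvec err deg [ 0.02  0.03 -0.28]
0 [0.03, 0.02, 0.73] [0.0, 0.0, -0.02]
1 [0.03, 0.02, 0.73] [0.0, 0.0, -0.02]
last [0.03, 0.02, 0.73]
t 3.02 pos [ 0.6134 -0.2671  0.0627] rotvec err deg [ 0.11  0.09 -0.27]
0 [0.04, 0.01, 0.75] [0.01, 0.01, -0.02]
1 [0.04, 0.01, 0.75] [0.01, 0.01, -0.02]
last [0.04, 0.01, 0.75]
```

Call:
drive_tool(
  steps=[
    {"translation":[0.08,0.01,0.6],"angular":[0,0,0],"gripper":0.8},
    {"translation":[0,0,0.5],"angular":[0,0,0],"gripper":0.8},
    {"translation":[0,0,0.3],"angular":[0,0,0],"gripper":0.8},
    {"translation":[0,0,0],"angular":[0,0,0],"gripper":0.8},
    {"translation":[0,0,0],"angular":[0,0,0],"gripper":0.8},
  ],
)

```text
t: 3.7
tool_pos: [0.6131, -0.2633, 0.0057]
tool_rot: [2.033, 2.394, 0.0]
contact_force: [0.3, -0.1, 1.0]
opening: 0.0686
grip_force: 0.0
```

```bash
python3 - <<'E'
from h import *
im=grab('wrist','w3')
for b in blobs(im,(5,90,60),(16,255,255),.01,400): print(*b)
plan((.613,-.264,.003),1.7375,1,1); print(ctrl.get_obs()['contact_force'])
E
```

```text
[321.6 319.3] [ 0.6126 -0.2628] [ 0.6128 -0.2636] [0.0491 0.0528]
[107.6  43.5] [ 0.5232 -0.171 ] [ 0.5232 -0.1724] [0.0372 0.056 ]
t 3.75 pos [ 0.6133 -0.2633  0.0059] rotvec err deg [ 0.07  0.06 -0.23]
0 [-0.02, -0.01, 0.07] [0.01, 0.01, -0.03]
last [-0.02, -0.01, 0.07]
[-0.09016507  0.68547097  0.12124277]
```

View pics/w3.png

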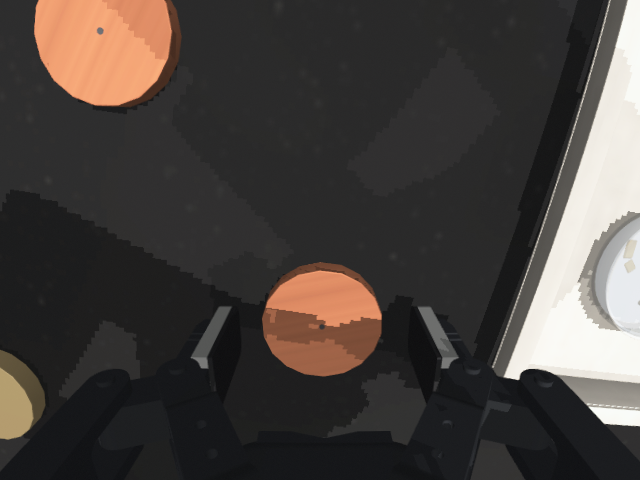

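The copper sits between the pads, with its dot at (322,326) and the pads at x≈228 and 425, roughly level with the disc centre. Closing and lifting.

Call:
drive_tool(
  steps=[
    {"translation":[-0.01,0,0.06],"angular":[0,0,0],"gripper":0.8},
    {"translation":[0,0,0],"angular":[0,0,0],"gripper":0.4},
    {"translation":[0,0,0],"angular":[0,0,0],"gripper":0.4},
    {"translation":[0,0,0],"angular":[0,0,0],"gripper":0.4},
    {"translation":[0,0,0],"angular":[0,0,0],"gripper":0.4},
  ],
  force=40,
)

```text
t: 4.38
tool_pos: [0.613, -0.2635, 0.003]
tool_rot: [2.033, 2.394, 0.0]
contact_force: [-0.6, 0.9, 2.7]
opening: 0.0475
grip_force: 41.4
```

Call:
drive_tool(
  steps=[
    {"translation":[0,0,-0.5],"angular":[0,0,0],"gripper":0.4},
    {"translation":[0,0,-0.9],"angular":[0,0,0],"gripper":0.4},
    {"translation":[0,0,-0.9],"angular":[0,0,0],"gripper":0.4},
    {"translation":[0,0,0],"angular":[0,0,0],"gripper":0.4},
    {"translation":[0,0,0],"angular":[0,0,0],"gripper":0.4},
  ],
)

```text
t: 5.0
tool_pos: [0.6119, -0.2629, 0.0936]
tool_rot: [-2.032, -2.394, 0.0]
contact_force: [-0.3, 0.1, -2.3]
opening: 0.0474
grip_force: 41.6
```

```bash
python3 - <<'E'
from h import *
im=grab('wrist','w4'); o=ctrl.get_obs(); z=o['tool_pos'][2]+.007
for b in blobs(im,(5,90,60),(16,255,255),z,400): print(*b)
plan((.565,.0955,.1),1.7375,10,1); print(o['contact_force'])
E
```

```text
[324.1 322.3] [ 0.6125 -0.2628] [ 0.6127 -0.2635] [0.0486 0.0533]
[191.3  65.9] [ 0.5525 -0.1742] [ 0.5526 -0.1743] [0.0298 0.0309]
t 5.05 pos [ 0.6114 -0.2626  0.0925] rotvec err deg [-0.15 -0.12 -0.22]
0 [0.9, 0.03, -0.02] [-0.0, -0.0, -0.0]
last [0.9, 0.03, -0.02]
[-0.38020913 -0.26528448 -1.85742311]
```

View pics/w4.png

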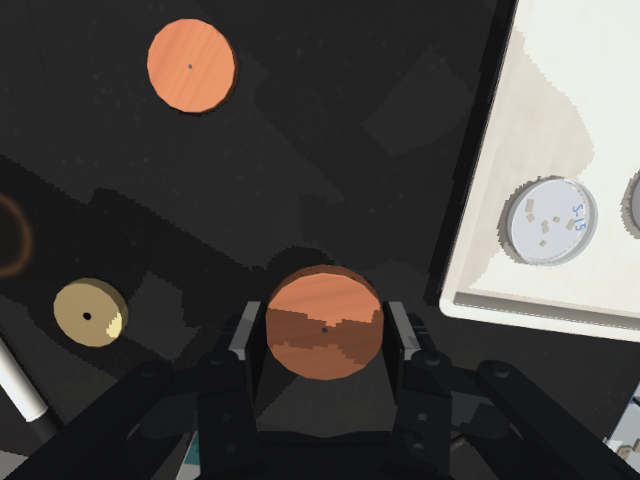

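The copper is held level between the pads, with its dot at (325,329). Next I move to just short of the vice so the wrist camera can measure the lower disc.

Call:
drive_tool(
  steps=[
    {"translation":[0.9,0.03,-0.02],"angular":[0,0,0],"gripper":0.4},
    {"translation":[0.9,0.03,-0.02],"angular":[0,0,0],"gripper":0.4},
    {"translation":[0.9,0.03,-0.02],"angular":[0,0,0],"gripper":0.4},
    {"translation":[0.9,0.03,-0.02],"angular":[0,0,0],"gripper":0.4},
    {"translation":[0.9,0.03,-0.02],"angular":[0,0,0],"gripper":0.4},
    {"translation":[0.9,0.03,-0.02],"angular":[0,0,0],"gripper":0.4},
    {"translation":[0.9,0.03,-0.02],"angular":[0,0,-0.03],"gripper":0.4},
    {"translation":[0,0,0],"angular":[0,0,0],"gripper":0.4},
  ],
)

```text
t: 6.05
tool_pos: [0.5782, -0.011, 0.0978]
tool_rot: [-2.022, -2.399, 0.003]
contact_force: [-0.2, -0.2, -1.9]
opening: 0.0475
grip_force: 41.6
```

Call:
drive_tool(
  steps=[
    {"translation":[0,0,0],"angular":[0,0,0],"gripper":0.4},
    {"translation":[0,0,0],"angular":[0,0,0],"gripper":0.4},
  ],
)

```text
t: 6.3
tool_pos: [0.5799, -0.0141, 0.0994]
tool_rot: [-2.029, -2.397, 0.001]
contact_force: [-0.8, -0.5, -1.5]
opening: 0.0472
grip_force: 41.6
```

```bash
python3 - <<'E'
from h import *
im=grab('wrist','w5'); o=ctrl.get_obs()
for b in blobs(im,(15,40,60),(32,255,255),.03,400): print('tan',*b)
for b in blobs(im,(5,90,60),(16,255,255),o['tool_pos'][2]+.007,400): print('cu',*b)
plan((.565,.0955,.1),1.7375,3,1)
E
```

```text
tan [328.6  55.7] [0.5642 0.096 ] [0.5642 0.0957] [0.049  0.0493]
cu [324.1 322.3] [ 0.5803 -0.0133] [ 0.5805 -0.0141] [0.0481 0.0528]
t 6.35 pos [ 0.58   -0.0142  0.0997] rotvec err deg [-0.04 -0.   -0.06]
0 [0.92, 0.03, -0.0] [-0.0, -0.0, -0.0]
last [0.92, 0.03, -0.0]
```

View pics/w5.png

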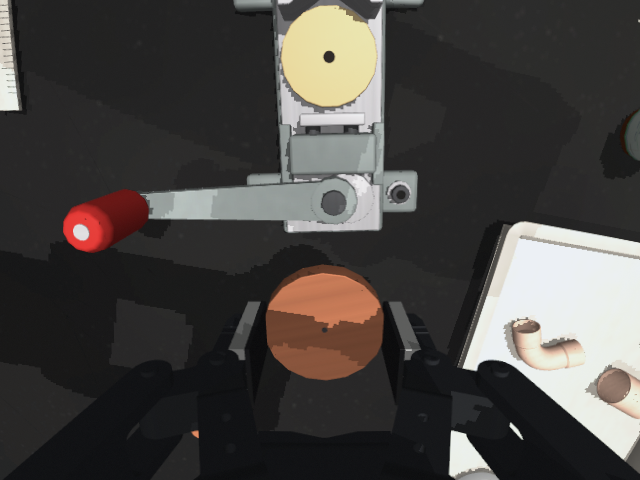

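The wrist view ahead shows the lower disc's dot at (329,57), the pivot at (333,203), the grip at left with its top at (81,232), and the held copper's dot at (325,329).

```bash
python3 - <<'E'
from h import *
im=grab('wrist'); o=ctrl.get_obs(); print(o['tool_pos'])
lo=onz(im,329,57,.03);cu=onz(im,325,329.3,o['tool_pos'][2]+.007); pv=onz(im,333,203,.05)
print('low',lo,'cu',cu,'pivot',pv, np.hypot(*(lo-pv)[:2]), np.arctan2(*(-(lo-pv)[:2])))
off=(cu-o['tool_pos'])[:2]; print('off',off)
plan((lo[0]-off[0],lo[1]-off[1],.1),1.7375,3,1)
E
```

```text
[ 0.58007714 -0.01414255  0.09983225]
low [0.56466413 0.09562101 0.03      ] cu [ 0.58120993 -0.01567818  0.10683225] pivot [0.57867623 0.02447785 0.05      ] 0.07250992066232194 2.947125294319024
off [ 0.00113279 -0.00153563]
t 6.4 pos [ 0.5801 -0.0141  0.0998] rotvec err deg [-0.02 -0.   -0.06]
0 [0.94, 0.02, -0.0] [-0.0, -0.0, -0.0]
last [0.94, 0.02, -0.0]
```

Call:
drive_tool(
  steps=[
    {"translation":[0.94,0.02,0],"angular":[0,0,0],"gripper":0.4},
    {"translation":[0.94,0.02,0],"angular":[0,0,0],"gripper":0.4},
    {"translation":[0.94,0.02,0],"angular":[0,0,0],"gripper":0.4},
    {"translation":[0,0,0],"angular":[0,0,0],"gripper":0.4},
    {"translation":[0,0,0.5],"angular":[0,0,0],"gripper":0.4},
    {"translation":[0,0,0.5],"angular":[0,0,0],"gripper":0.4},
    {"translation":[0,0,0],"angular":[0,0,0],"gripper":0.4},
    {"translation":[0,0,0],"angular":[0,0,0],"gripper":0.4},
  ],
)

```text
t: 7.4
tool_pos: [0.5636, 0.0978, 0.0596]
tool_rot: [-2.029, -2.398, 0.001]
contact_force: [-1.4, 0.5, -0.8]
opening: 0.0475
grip_force: 41.6
```

```bash
python3 - <<'E'
from h import *
plan((.5645,.0966,.0335),1.7375,3,1); print(ctrl.get_obs()['contact_force'])
E
```

```text
t 7.4 pos [0.5636 0.0978 0.0596] rotvec err deg [-0.05 -0.   -0.03]
0 [-0.01, 0.01, 0.22] [-0.0, -0.0, -0.0]
last [-0.01, 0.01, 0.22]
[-1.39551378  0.46122936 -0.84376026]
```

Call:
drive_tool(
  steps=[
    {"translation":[-0.03,0.02,0.3],"angular":[0,0,0],"gripper":0.4},
    {"translation":[0,0,0.25],"angular":[0,0,0],"gripper":0.4},
    {"translation":[0,0,0.06],"angular":[0,0,0],"gripper":0.4},
    {"translation":[0,0,0],"angular":[0,0,0],"gripper":0.4},
    {"translation":[0,0,0],"angular":[0,0,0],"gripper":0.4},
  ],
)

```text
t: 8.02
tool_pos: [0.565, 0.0974, 0.0361]
tool_rot: [2.028, 2.399, 0.001]
contact_force: [-0.7, 0.3, -2.0]
opening: 0.0475
grip_force: 41.6
```

Call:
drive_tool(
  steps=[
    {"translation":[0,0,0.04],"angular":[0,0,0],"gripper":0.4},
    {"translation":[0,0,0.02],"angular":[0,0,0],"gripper":0.4},
    {"translation":[0,0,0],"angular":[0,0,0],"gripper":0.4},
  ],
)

```text
t: 8.4
tool_pos: [0.5646, 0.0973, 0.0333]
tool_rot: [-2.028, -2.399, 0.0]
contact_force: [0.6, -0.2, -1.8]
opening: 0.0473
grip_force: 41.6
```

Call:
drive_tool(
  steps=[
    {"translation":[0,0,0.015],"angular":[0,0,0],"gripper":0.4},
    {"translation":[0,0,0],"angular":[0,0,0],"gripper":0.4},
  ],
)

```text
t: 8.65
tool_pos: [0.5649, 0.0973, 0.033]
tool_rot: [2.028, 2.399, 0.001]
contact_force: [-0.0, 0.6, -0.5]
opening: 0.0474
grip_force: 41.8
```

Call:
drive_tool(
  steps=[
    {"translation":[0,0,0],"angular":[0,0,0],"gripper":0.6},
    {"translation":[0,0,0],"angular":[0,0,0],"gripper":0.8},
    {"translation":[0,0,0],"angular":[0,0,0],"gripper":0.8},
    {"translation":[0,0,-0.4],"angular":[0,0,0],"gripper":0.8},
    {"translation":[0,0,-0.8],"angular":[0,0,0],"gripper":0.8},
    {"translation":[0,0,-0.8],"angular":[0,0,0],"gripper":0.8},
    {"translation":[-0.9,0,0],"angular":[0,0,0],"gripper":0.8},
    {"translation":[-0.9,0,0],"angular":[0,0,0],"gripper":0.8},
  ],
)

```text
t: 9.65
tool_pos: [0.5777, 0.0258, 0.1151]
tool_rot: [2.025, 2.398, 0.003]
contact_force: [-0.3, 1.1, -0.5]
opening: 0.0681
grip_force: 0.0
```

Call:
drive_tool(
  steps=[
    {"translation":[-0.9,0,0],"angular":[0,0,0],"gripper":0.8},
    {"translation":[0,0,0],"angular":[0,0,0],"gripper":0.8},
    {"translation":[0,0,0],"angular":[0,0,0],"gripper":0.8},
  ],
)

```text
t: 10.02
tool_pos: [0.5828, -0.0089, 0.1135]
tool_rot: [2.028, 2.398, 0.001]
contact_force: [-0.3, -0.2, -0.3]
opening: 0.0684
grip_force: 0.0
```

```bash
python3 - <<'E'
from h import *
im=grab('wrist','w6')
for b in blobs(im,(5,90,60),(14,255,255),.04,400): print('cu',*b)
for b in blobs(im,(15,40,60),(32,255,255),.03,50): print('tan',*b)
plan((.4585,-.336,.12),1.7375,10,1)
E
```

```text
cu [235.6 407.6] [ 0.5404 -0.1314] [ 0.5405 -0.1314] [0.0162 0.0388]
cu [323.8  66.9] [0.5656 0.096 ] [0.5657 0.0956] [0.0488 0.049 ]
tan [635.2 146.1] [0.76   0.0901] [0.7596 0.0905] [0.0069 0.0265]
t 10.07 pos [ 0.5827 -0.0085  0.1132] rotvec err deg [ 0.03 -0.01  0.05]
0 [-0.76, -0.44, -0.02] [0.0, -0.0, 0.0]
last [-0.76, -0.44, -0.02]
```

View pics/w6.png

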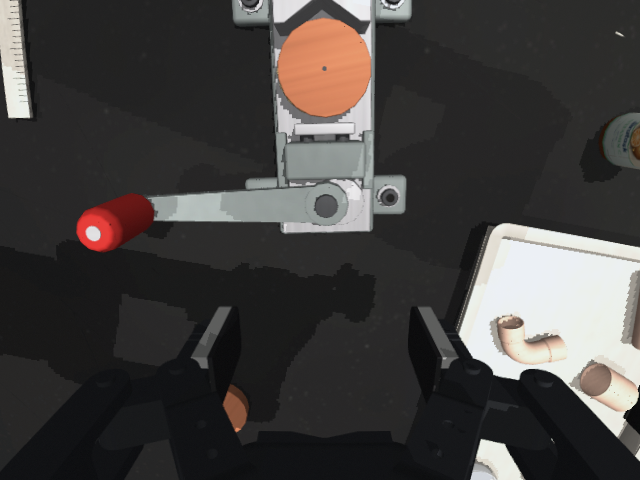

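The copper lies centred in the vice with its dot at (324,68), about 1.5 mm from where the lower disc was measured. The lever is still at rest. Going for the tan disc.

Call:
drive_tool(
  steps=[
    {"translation":[-0.76,-0.44,-0.02],"angular":[0,0,0],"gripper":0.8},
    {"translation":[-0.76,-0.44,-0.02],"angular":[0,0,0],"gripper":0.8},
    {"translation":[-0.76,-0.44,-0.02],"angular":[0,0,0],"gripper":0.8},
    {"translation":[-0.76,-0.44,-0.02],"angular":[0,0,0],"gripper":0.8},
    {"translation":[-0.76,-0.44,-0.02],"angular":[0,0,0],"gripper":0.8},
    {"translation":[-0.76,-0.44,-0.02],"angular":[0,0,0],"gripper":0.8},
    {"translation":[-0.76,-0.44,-0.02],"angular":[0,0,0],"gripper":0.8},
    {"translation":[-0.76,-0.44,-0.02],"angular":[0,0,0],"gripper":0.8},
  ],
)

```text
t: 11.08
tool_pos: [0.4842, -0.2723, 0.1194]
tool_rot: [2.026, 2.401, 0.0]
contact_force: [0.0, 0.5, 0.1]
opening: 0.0686
grip_force: 0.0
```

Call:
drive_tool(
  steps=[
    {"translation":[-0.76,-0.44,0],"angular":[0,0,0],"gripper":0.8},
    {"translation":[-0.76,-0.44,0],"angular":[0,0,0],"gripper":0.8},
    {"translation":[0,0,0.8],"angular":[0,0,0],"gripper":0.8},
    {"translation":[0,0,0.8],"angular":[0,0,0],"gripper":0.8},
    {"translation":[0,0,0],"angular":[0,0,0],"gripper":0.8},
    {"translation":[0,0,0],"angular":[0,0,0],"gripper":0.8},
  ],
)

```text
t: 11.82
tool_pos: [0.4605, -0.3381, 0.0563]
tool_rot: [2.026, 2.399, -0.0]
contact_force: [0.6, 0.3, 0.0]
opening: 0.0684
grip_force: 0.0
```

```bash
python3 - <<'E'
from h import *
im=grab('wrist','w7')
for b in blobs(im,(15,40,60),(32,255,255),.01,400): print('tan',*b)
plan((.4583,-.336,.003),1.7375,3,1)
E
```

```text
t 11.88 pos [ 0.4609 -0.3386  0.057 ] rotvec err deg [0.1  0.13 0.07]
0 [0.03, -0.02, 0.45] [0.0, 0.01, 0.0]
1 [0.03, -0.02, 0.45] [0.0, 0.01, 0.0]
2 [0.02, -0.02, 0.45] [0.0, 0.01, 0.0]
last [0.02, -0.02, 0.45]
```

```bash
python3 - <<'E'
from h import *
im=grab('wrist'); p=proj(im,(.4583,-.336,.01)); u,v=p.round().astype(int); print(p)
hsv=cv2.cvtColor(im['color'],cv2.COLOR_RGB2HSV); print(hsv[v-15,u],hsv[v+12,u],hsv[v,u-20],hsv[v-15,u-15])
m=cv2.inRange(hsv,np.array((15,60,50)),np.array((35,255,255))); print(m.sum()/255)
for b in blobs(im,(13,60,50),(38,255,255),.01,100): print('tan',*b)
plan((.4583,-.336,.003),1.7375,3,1)
E
```

```text
[319.02751866 268.89645867]
[ 30   1 255] [  0   0 255] [ 30   1 255] [ 30   1 255]
1121.0
tan [312.  235.1] [ 0.4516 -0.3181] [ 0.4585 -0.3374] [0.0506 0.0559]
tan [188.  158.5] [ 0.3847 -0.2897] [ 0.3844 -0.2892] [0.0618 0.0622]
t 11.93 pos [ 0.4609 -0.3388  0.0572] rotvec err deg [0.12 0.15 0.06]
0 [0.03, -0.02, 0.45] [0.0, 0.01, 0.0]
1 [0.03, -0.02, 0.45] [0.0, 0.01, 0.0]
2 [0.03, -0.02, 0.45] [0.0, 0.01, 0.0]
last [0.03, -0.02, 0.45]
```

```bash
python3 - <<'E'
from h import *
im=grab('wrist','w8')
im2=dict(im); c=im['color'].copy(); m=np.zeros(c.shape[:2],np.uint8); m[190:350,235:405]=255; c[m==0]=0; im2['color']=c
for b in blobs(im2,(0,0,150),(180,255,255),.01,400): print('tan',*b)
E
```

```text
tan [318.9 264.2] [ 0.458  -0.3342] [ 0.458  -0.3346] [0.0493 0.0514]
```

Call:
drive_tool(
  steps=[
    {"translation":[0.1,-0.05,0.6],"angular":[0,0,0],"gripper":0.8},
    {"translation":[0,0,0.5],"angular":[0,0,0],"gripper":0.8},
    {"translation":[0,0,0.2],"angular":[0,0,0],"gripper":0.8},
    {"translation":[0,0,0],"angular":[0,0,0],"gripper":0.8},
    {"translation":[0,0,0],"angular":[0,0,0],"gripper":0.8},
    {"translation":[0,0,0],"angular":[0,0,0],"gripper":0.8},
  ],
)

```text
t: 12.72
tool_pos: [0.4575, -0.3351, 0.004]
tool_rot: [2.027, 2.398, -0.0]
contact_force: [-0.2, -0.7, -0.1]
opening: 0.068
grip_force: 0.0
```

Call:
drive_tool(
  steps=[
    {"translation":[0,0,0.02],"angular":[0,0,0],"gripper":0.4},
    {"translation":[0,0,0],"angular":[0,0,0],"gripper":0.4},
    {"translation":[0,0,0],"angular":[0,0,0],"gripper":0.4},
    {"translation":[0,0,0],"angular":[0,0,0],"gripper":0.4},
  ],
  force=30,
)

```text
t: 13.22
tool_pos: [0.4574, -0.335, 0.0028]
tool_rot: [2.028, 2.398, -0.0]
contact_force: [-0.7, -0.6, 4.4]
opening: 0.0481
grip_force: 30.9
```

Call:
drive_tool(
  steps=[
    {"translation":[0,0,-0.4],"angular":[0,0,0],"gripper":0.4},
    {"translation":[0,0,-0.9],"angular":[0,0,0],"gripper":0.4},
    {"translation":[0,0,-0.9],"angular":[0,0,0],"gripper":0.4},
    {"translation":[0,0,-0.6],"angular":[0,0,0],"gripper":0.4},
    {"translation":[0,0,0],"angular":[0,0,0],"gripper":0.4},
    {"translation":[0,0,0],"angular":[0,0,0],"gripper":0.4},
  ],
)

```text
t: 13.98
tool_pos: [0.4564, -0.334, 0.1132]
tool_rot: [-2.027, -2.398, -0.0]
contact_force: [-0.6, -0.0, -1.1]
opening: 0.0479
grip_force: 31.1
```

```bash
python3 - <<'E'
from h import *
plan((.581,-.009,.113),1.7375,9,1)
E
```

```text
t 13.97 pos [ 0.4564 -0.334   0.1132] rotvec err deg [-0.06 -0.08  0.02]
0 [0.83, 0.49, 0.0] [-0.0, -0.0, 0.0]
last [0.83, 0.49, 0.0]
```

Call:
drive_tool(
  steps=[
    {"translation":[0.83,0.49,0],"angular":[0,0,0],"gripper":0.4},
    {"translation":[0.83,0.49,0],"angular":[0,0,0],"gripper":0.4},
    {"translation":[0.83,0.49,0],"angular":[0,0,0],"gripper":0.4},
    {"translation":[0.83,0.49,0],"angular":[0,0,0],"gripper":0.4},
    {"translation":[0.83,0.49,0],"angular":[0,0,0],"gripper":0.4},
    {"translation":[0.83,0.49,0],"angular":[0,0,0],"gripper":0.4},
    {"translation":[0.83,0.49,0],"angular":[0,0,0],"gripper":0.4},
    {"translation":[0.83,0.49,0],"angular":[0,0,0],"gripper":0.4},
  ],
)

```text
t: 14.98
tool_pos: [0.5664, -0.0451, 0.112]
tool_rot: [-2.026, -2.396, 0.003]
contact_force: [0.4, -0.6, -0.2]
opening: 0.048
grip_force: 31.1
```

Call:
drive_tool(
  steps=[
    {"translation":[0.83,0.49,0],"angular":[0,0,0],"gripper":0.4},
    {"translation":[0,0,0],"angular":[0,0,0],"gripper":0.4},
    {"translation":[0,0,0],"angular":[0,0,0],"gripper":0.4},
  ],
)

```text
t: 15.35
tool_pos: [0.5802, -0.0108, 0.1127]
tool_rot: [-2.027, -2.398, 0.003]
contact_force: [-0.1, -0.4, -1.3]
opening: 0.048
grip_force: 31.1
```

```bash
python3 - <<'E'
from h import *
im=grab('wrist','w9'); o=ctrl.get_obs(); z=o['tool_pos'][2]
for b in blobs(im,(5,90,60),(14,255,255),.04,400): print('cu',*b)
for b in blobs(im,(14,40,50),(38,255,255),z+.007,400): print('tan',*b)
def dot(im,u,v,r=9):
    g=im['color'].astype(float).sum(2); ys,xs=np.mgrid[v-r:v+r+1,u-r:u+r+1]; p=g[v-r:v+r+1,u-r:u+r+1]
    w=np.clip(np.percentile(p,50)*.45-p,0,None); return np.array([(w*xs).sum()/w.sum(),(w*ys).sum()/w.sum()]),(w>0).sum()
for (u,v),zz in (((325,329),z+.007),):
    c,n=dot(im,u,v); print(c,n,onz(im,*c,zz))
plan((.5648,.0968,.113),1.7375,3,1)
E
```

```text
cu [329.8  63.9] [0.5655 0.0959] [0.5656 0.0955] [0.0488 0.0491]
tan [324.2 320.7] [ 0.5805 -0.0092] [ 0.5807 -0.0099] [0.0487 0.0529]
[323.99999307 327.8070667 ] 134 [ 0.58088382 -0.01158833  0.12001415]
t 15.4 pos [ 0.5803 -0.0112  0.113 ] rotvec err deg [-0.13 -0.02 -0.02]
0 [0.91, 0.02, 0.0] [-0.01, -0.0, -0.0]
1 [0.91, 0.02, 0.0] [-0.01, -0.0, -0.0]
2 [0.91, 0.02, 0.0] [-0.01, -0.0, -0.0]
last [0.91, 0.02, 0.0]
```

View pics/w9.png

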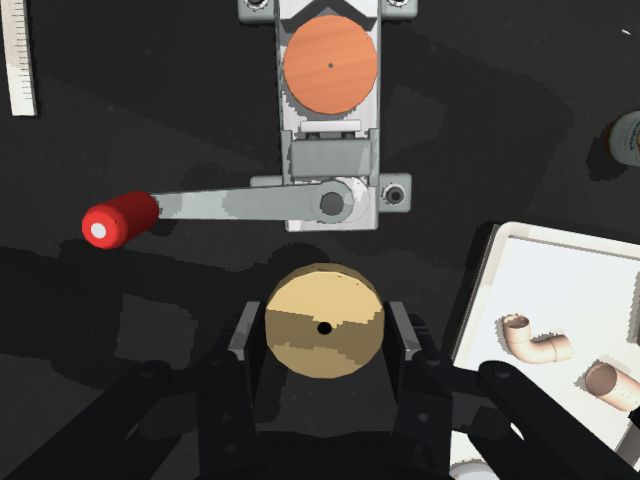

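The wrist view shows the held tan disc's dot at (324,328), the copper in the vice with its dot at (331,65), and the lever at rest. Target tool position is about (0.565, 0.0966).

Call:
drive_tool(
  steps=[
    {"translation":[0.91,0.02,0],"angular":[0,0,0],"gripper":0.4},
    {"translation":[0.91,0.02,0],"angular":[0,0,0],"gripper":0.4},
    {"translation":[0.91,0.03,0],"angular":[0,0,0],"gripper":0.4},
    {"translation":[0,0,0],"angular":[0,0,0],"gripper":0.4},
    {"translation":[0,0,0.6],"angular":[0,0,0],"gripper":0.4},
    {"translation":[0,0,0.6],"angular":[0,0,0],"gripper":0.4},
    {"translation":[0,0,0],"angular":[0,0,0],"gripper":0.4},
    {"translation":[0,0,0],"angular":[0,0,0],"gripper":0.4},
  ],
)

```text
t: 16.4
tool_pos: [0.5664, 0.0966, 0.067]
tool_rot: [2.029, 2.397, 0.001]
contact_force: [0.4, 0.7, -0.1]
opening: 0.0479
grip_force: 31.1
```

```bash
python3 - <<'E'
from h import *
plan((.565,.0966,.0428),1.7375,1,1)
E
```

```text
t 16.4 pos [0.5664 0.0966 0.067 ] rotvec err deg [ 0.05  0.02 -0.05]
0 [0.01, -0.04, 0.61] [0.01, 0.0, -0.01]
last [0.01, -0.04, 0.61]
```

Call:
drive_tool(
  steps=[
    {"translation":[0.01,-0.03,0.3],"angular":[0,0,0],"gripper":0.4},
    {"translation":[0,0,0.2],"angular":[0,0,0],"gripper":0.4},
    {"translation":[0,0,0.06],"angular":[0,0,0],"gripper":0.4},
    {"translation":[0,0,0],"angular":[0,0,0],"gripper":0.4},
    {"translation":[0,0,0],"angular":[0,0,0],"gripper":0.4},
  ],
)

```text
t: 17.02
tool_pos: [0.5648, 0.0978, 0.0441]
tool_rot: [2.028, 2.399, 0.0]
contact_force: [0.1, -0.0, -0.2]
opening: 0.0478
grip_force: 31.1
```

Call:
drive_tool(
  steps=[
    {"translation":[-0.02,0,0.03],"angular":[0,0,0],"gripper":0.4},
    {"translation":[0,0,0],"angular":[0,0,0],"gripper":0.4},
    {"translation":[0,0,0],"angular":[0,0,0],"gripper":0.4},
  ],
)

```text
t: 17.4
tool_pos: [0.565, 0.0969, 0.0429]
tool_rot: [2.028, 2.399, 0.0]
contact_force: [0.2, 0.4, 0.2]
opening: 0.0478
grip_force: 31.2
```

Call:
drive_tool(
  steps=[
    {"translation":[0,0,0.01],"angular":[0,0,0],"gripper":0.4},
    {"translation":[0,0,0],"angular":[0,0,0],"gripper":0.6},
    {"translation":[0,0,0],"angular":[0,0,0],"gripper":0.8},
    {"translation":[0,0,0],"angular":[0,0,0],"gripper":0.8},
    {"translation":[0,0,-0.4],"angular":[0,0,0],"gripper":0.8},
    {"translation":[0,0,-0.8],"angular":[0,0,0],"gripper":0.8},
    {"translation":[0,0,-0.8],"angular":[0,0,0],"gripper":0.8},
    {"translation":[-0.9,0,-0.2],"angular":[0,0,0],"gripper":0.8},
  ],
)

```text
t: 18.4
tool_pos: [0.5727, 0.0625, 0.1349]
tool_rot: [2.021, 2.399, 0.007]
contact_force: [0.1, 0.0, 1.0]
opening: 0.0683
grip_force: 0.0
```

Call:
drive_tool(
  steps=[
    {"translation":[-0.9,0,-0.2],"angular":[0,0,0],"gripper":0.8},
    {"translation":[-0.9,0,-0.2],"angular":[0,0,0],"gripper":0.8},
    {"translation":[0,0,0],"angular":[0,0,0],"gripper":0.8},
    {"translation":[0,0,0],"angular":[0,0,0],"gripper":0.8},
  ],
)

```text
t: 18.9
tool_pos: [0.5827, -0.0093, 0.1469]
tool_rot: [2.029, 2.399, 0.001]
contact_force: [0.1, 0.7, -0.1]
opening: 0.0683
grip_force: 0.0
```

```bash
python3 - <<'E'
from h import *
im=grab('wrist','w10')
for b in blobs(im,(14,40,50),(38,255,255),.05,300): print('tan',*b)
for b in blobs(im,(5,90,60),(13,255,255),.04,20): print('cu',*b)
for b in blobs(im,(0,150,60),(4,255,255),.096,300): print('red',*b)
hsv=cv2.cvtColor(im['color'],cv2.COLOR_RGB2HSV); u,v=proj(im,(.5656,.096,.05)).round().astype(int); print(u,v,hsv[v-12,u],hsv[v+12,u]); print([depthz(im,u+a,v+b)[2].round(4) for a,b in ((-25,0),(25,0),(0,-20),(0,25),(10,5))])
for n in('top','scene'):
    k=grab(n,n+'9'); 
    for b in blobs(k,(15,40,120),(32,255,255),.05): 
        if abs(b[1][1]-.096)<.03: print(n,*b)
    for b in blobs(k,(0,190,120),(4,255,255),.096,25):
        if abs(b[1][1])<.05: print('red',n,*b)
plan((.4752,.0045,.16),1.7375,3,1)
E
```

```text
tan [614.4 137.6] [0.7545 0.0931] [0.7543 0.0934] [0.0266 0.029 ]
tan [324.3  71.8] [0.5657 0.096 ] [0.5657 0.096 ] [0.049  0.0496]
cu [239.  386.5] [ 0.5366 -0.141 ] [ 0.5371 -0.1415] [0.0205 0.0503]
cu [632.1 159.1] [0.7805 0.0833] [0.7808 0.0841] [0.004  0.0129]
cu [635.1 123.2] [0.7737 0.1062] [0.7739 0.1063] [0.0041 0.008 ]
red [144.5 206.4] [0.4837 0.0111] [0.4833 0.0107] [0.0206 0.0377]
324 72 [ 26  71 234] [ 25  76 234]
[np.float64(0.0498), np.float64(0.0508), np.float64(0.0521), np.float64(0.0496), np.float64(0.05)]
top [254.7 474.4] [-0.1137  0.1108] [-0.1134  0.112 ] [0.0133 0.1166]
red scene [339.4 223.3] [0.4774 0.0013] [0.4777 0.0014] [0.0186 0.0237]
t 19.05 pos [ 0.5824 -0.0086  0.1461] rotvec err deg [-0.03 -0.02  0.09]
0 [0.26, -0.86, -0.12] [-0.0, -0.0, 0.0]
last [0.26, -0.86, -0.12]
```

The stack is good: the top tan disc is at (0.5657, 0.096), z≈0.050, level. The tan, copper and lower disc centres agree within about 1.5 mm. Next, the lever grip.

Call:
drive_tool(
  steps=[
    {"translation":[0.26,-0.86,-0.12],"angular":[0,0,0],"gripper":0.7},
    {"translation":[0.26,-0.86,-0.12],"angular":[0,0,0],"gripper":0.7},
    {"translation":[0.26,-0.86,-0.12],"angular":[0,0,0],"gripper":0.7},
    {"translation":[0,0,0],"angular":[0,0,0],"gripper":0.7},
    {"translation":[0,0,0],"angular":[0,0,0],"gripper":0.7},
    {"translation":[0,0,0],"angular":[0,0,0],"gripper":0.7},
  ],
)

```text
t: 19.8
tool_pos: [0.4765, 0.0041, 0.1607]
tool_rot: [-2.028, -2.399, -0.0]
contact_force: [-0.3, 0.6, -0.3]
opening: 0.0599
grip_force: 0.0
```

```bash
python3 - <<'E'
from h import *
im=grab('wrist','w11')
for b in blobs(im,(0,150,60),(4,255,255),.096,200): print('red',*b)
print(proj(im,(.4755,.005,.096)))
plan((.4755,.005,.058),1.7375,3,1)
E
```

```text
red [321.8 249.5] [0.4744 0.0117] [0.4746 0.0112] [0.0204 0.0304]
[321.80935973 260.77066494]
t 19.85 pos [0.4764 0.004  0.1606] rotvec err deg [-0.01 -0.01  0.03]
0 [0.01, -0.01, 0.86] [-0.0, -0.0, 0.0]
last [0.01, -0.01, 0.86]
```

Call:
drive_tool(
  steps=[
    {"translation":[0.06,-0.02,0.6],"angular":[0,0,0],"gripper":0.7},
    {"translation":[0,0,0.7],"angular":[0,0,0],"gripper":0.7},
    {"translation":[0,0,0.7],"angular":[0,0,0],"gripper":0.7},
    {"translation":[0,0,0.4],"angular":[0,0,0],"gripper":0.7},
    {"translation":[0,0,0.15],"angular":[0,0,0],"gripper":0.7},
    {"translation":[0,0,0],"angular":[0,0,0],"gripper":0.7},
    {"translation":[0,0,0],"angular":[0,0,0],"gripper":0.7},
  ],
)

```text
t: 20.72
tool_pos: [0.4755, 0.0061, 0.0599]
tool_rot: [2.027, 2.398, 0.002]
contact_force: [-0.6, 0.8, 0.1]
opening: 0.0594
grip_force: 0.0
```

Call:
drive_tool(
  steps=[
    {"translation":[0,0,0],"angular":[0,0,0],"gripper":0},
    {"translation":[0,0,0],"angular":[0,0,0],"gripper":0},
    {"translation":[0,0,0],"angular":[0,0,0],"gripper":0},
    {"translation":[0,0,0],"angular":[0,0,0],"gripper":0},
    {"translation":[0,0,0],"angular":[0,0,0],"gripper":0},
  ],
  force=50,
)

```text
t: 21.35
tool_pos: [0.4748, 0.0062, 0.0592]
tool_rot: [2.028, 2.399, 0.0]
contact_force: [-2.2, 0.4, 5.4]
opening: 0.0212
grip_force: 48.8
```

The grip is held at 21 mm opening. Swinging along the arc: 16 steps of 5.6°, 105 mm radius.

Call:
drive_tool(
  steps=[
    {"translation":[-0.257,0.013,0],"angular":[0,0,0],"gripper":0},
    {"translation":[-0.255,0.038,0],"angular":[0,0,0],"gripper":0},
    {"translation":[-0.25,0.063,0],"angular":[0,0,0],"gripper":0},
    {"translation":[-0.243,0.087,0],"angular":[0,0,0],"gripper":0},
    {"translation":[-0.233,0.11,0],"angular":[0,0,0],"gripper":0},
    {"translation":[-0.221,0.132,0],"angular":[0,0,0],"gripper":0},
    {"translation":[-0.207,0.154,0],"angular":[0,0,0],"gripper":0},
    {"translation":[-0.191,0.173,0],"angular":[0,0,0],"gripper":0},
  ],
)

```text
t: 22.35
tool_pos: [0.5184, -0.0611, 0.059]
tool_rot: [-2.029, -2.398, -0.005]
contact_force: [0.4, 9.8, 4.8]
opening: 0.0208
grip_force: 49.0
```

```bash
cat >> h.py <<'E'
def lev(a=None):
    p=np.array([.5788,.0238]); o=ctrl.get_obs(); r=o['tool_pos'][:2]-p; c,s=np.cos(.1675),np.sin(.1675)
    x,y=c*r[0]+s*r[1],-s*r[0]+c*r[1]; print('phi',np.arctan2(-y,-x),'rad',np.hypot(x,y),'F',o['contact_force'].round(1),'tq',o['wrist_torque'].round(2),'grip',o['grip_force'],o['opening'])
E
python3 -c "
from h import *
lev()
p=np.array([.5788,.0238]);f=np.pi/4;v=-.105*np.array([np.cos(f),np.sin(f)]);c,s=np.cos(.1675),np.sin(.1675);t=p+[c*v[0]-s*v[1],s*v[0]+c*v[1]];print(t);plan((*t,.06),1.7375,1,0)"
```

```text
phi 0.7850135269888442 rad 0.10412910607292598 F [0.4 9.8 4.8] tq [ 1.54 -0.4  -0.01] grip 48.9564174413681 0.0207900570023824
[ 0.51797106 -0.06178528]
t 22.35 pos [ 0.5184 -0.0611  0.059 ] rotvec err deg [ 0.12 -0.16 -0.01]
0 [-0.02, -0.01, -0.02] [0.02, -0.02, -0.0]
last [-0.02, -0.01, -0.02]
```

Call:
drive_tool(
  steps=[
    {"translation":[-0.173,0.191,0],"angular":[0,0,0],"gripper":0},
    {"translation":[-0.154,0.207,0],"angular":[0,0,0],"gripper":0},
    {"translation":[-0.132,0.221,0],"angular":[0,0,0],"gripper":0},
    {"translation":[-0.11,0.233,0],"angular":[0,0,0],"gripper":0},
    {"translation":[-0.087,0.243,0],"angular":[0,0,0],"gripper":0},
    {"translation":[-0.063,0.25,0],"angular":[0,0,0],"gripper":0},
    {"translation":[-0.038,0.255,0],"angular":[0,0,0],"gripper":0},
    {"translation":[-0.013,0.257,0],"angular":[0,0,0],"gripper":0},
  ],
)

```text
t: 23.35
tool_pos: [0.5945, -0.0784, 0.0587]
tool_rot: [-2.024, -2.394, 0.001]
contact_force: [-8.0, 8.8, 11.2]
opening: 0.021
grip_force: 49.6
```

Call:
drive_tool(
  steps=[
    {"translation":[0,0,0],"angular":[0,0,0],"gripper":0},
    {"translation":[0,0,0],"angular":[0,0,0],"gripper":0},
    {"translation":[0,0,0],"angular":[0,0,0],"gripper":0},
    {"translation":[0,0,0],"angular":[0,0,0],"gripper":0},
  ],
)

```text
t: 23.85
tool_pos: [0.5951, -0.0782, 0.0589]
tool_rot: [-2.025, -2.396, -0.002]
contact_force: [-4.3, 8.9, 9.0]
opening: 0.0207
grip_force: 49.4
```

```bash
python3 - <<'E'
from h import *
lev()
p=np.array([.5788,.0238]);v=np.array([0,-.105]);c,s=np.cos(.1675),np.sin(.1675);t=p+[c*v[0]-s*v[1],s*v[0]+c*v[1]];plan((*t,.06),1.7375,1,0)
for n in ('top','scene'):
    k=grab(n,n+'10')
    for b in blobs(k,(0,190,100),(4,255,255),.08,8):
        if abs(b[1][1])<.15 and .4<b[1][0]<.7: print('red',n,*b)
    for b in blobs(k,(14,40,100),(34,255,255),.05):
        if abs(b[1][1]-.096)<.05 and b[1][0]>.4: print('tan',n,*b)
    if n=='top': h=cv2.cvtColor(k['color'],cv2.COLOR_RGB2HSV)
    u,v=proj(k,(.565,.098,.05)).round().astype(int); print(n,u,v,depthz(k,u,v),k['color'][v,u])
E
```

```text
phi 1.5616602516523161 rad 0.10328058913559506 F [-4.3  8.9  9. ] tq [ 1.51  0.59 -0.01] grip 49.44153070449829 0.020684367608140138
t 23.85 pos [ 0.5951 -0.0782  0.0589] rotvec err deg [-0.11 -0.24  0.03]
0 [-0.04, 0.02, -0.03] [-0.01, -0.03, 0.0]
last [-0.04, 0.02, -0.03]
top 263 213 [0.56509203 0.09687875 0.04834042] [218 216 145]
red scene [360. 274.] [ 0.5964 -0.0846] [ 0.5966 -0.084 ] [0.013  0.0332]
tan scene [390.2 227.6] [0.581 0.092] [0.5804 0.0921] [0.0256 0.0474]
scene 386 223 [ 0.63730823 -0.07854887  0.34242393] [70 34 26]
```

```bash
python3 - <<'E'
from h import *
for n in ('top',):
    k=grab(n,n+'11'); h=cv2.cvtColor(k['color'],cv2.COLOR_RGB2HSV)
    print(h[206:222:2,264].tolist(), h[213,252:278:2].tolist())
    for lo in ((14,60,80),(14,80,80),(14,40,60)):
      for b in blobs(k,lo,(34,255,255),.05,20):
        if abs(b[1][1]-.096)<.05 and b[1][0]>.4: print('tan',n,*b)
w=grab('scene'); 
for n,u0 in (('top',None),):
    g=k['color'].astype(float).sum(2)[209:219,258:270]; i=np.unravel_index(g.argmin(),g.shape); print('dot',i[1]+258,i[0]+209,onz(k,i[1]+258,i[0]+209,.05))
lev()
E
```

```text
[[30, 33, 255], [30, 33, 254], [30, 33, 254], [30, 34, 255], [30, 32, 255], [30, 32, 254], [30, 31, 254], [30, 29, 255]] [[130, 7, 235], [30, 34, 255], [30, 31, 254], [30, 30, 254], [30, 33, 255], [27, 88, 160], [30, 34, 255], [30, 34, 254], [30, 33, 254], [30, 32, 254], [0, 0, 241], [145, 9, 169], [66, 6, 208]]
tan top [264.9 142.5] [0.7567 0.0931] [0.7567 0.0929] [0.0134 0.0243]
tan top [264.8 142.2] [0.7574 0.0932] [0.7577 0.0934] [0.0113 0.024 ]
tan top [265.3 139.2] [0.7657 0.0921] [0.7647 0.0919] [0.0278 0.0372]
dot 262 213 [0.56489753 0.09934219 0.05      ]
phi 1.561614644632644 rad 0.10332451272612331 F [-4.5  8.8  9.4] tq [ 1.5   0.61 -0.01] grip 49.44006264209747 0.02090869312822093
```

```bash
python3 - <<'E'
from h import *
k=grab('top')
for b in blobs(k,(20,18,120),(34,255,255),.05,100):
    if abs(b[1][1]-.096)<.03 and .5<b[1][0]<.62: print('tan',*b)
p=[depthz(k,u,v)[2].round(4) for u,v in ((257,213),(270,213),(264,208),(264,219),(263,214))]; print(p)
lev(); print(ctrl.get_obs()['dq'].round(3))
E
```

```text
tan [262.3 212.9] [0.5653 0.0987] [0.5648 0.0988] [0.0483 0.0506]
[np.float64(0.0496), np.float64(0.054), np.float64(0.0494), np.float64(0.0481), np.float64(0.0506)]
phi 1.5615421181431295 rad 0.10330749358806958 F [-4.3  8.4  9.9] tq [ 1.46  0.6  -0.02] grip 49.44025933742523 0.020620021009654273
[-0.001 -0.001  0.    -0.    -0.    -0.001]
```

```bash
python3 -c "
from station import ctrl
print(ctrl.finish_job())"
```

```text
the job is handed in; nothing more can be done
None
```

The job is handed in after about 24 s of robot time: the tan, copper, tan stack is pressed into the V and the gripper is still holding the red grip with the lever at about 1.56 rad. The system returned no verdict, and I could not measure the jaw's press force on each disc directly.

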